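# Take the spent filter off the gas quick coupler

### The job

The tan in-line filter on the bench gas point is spent and has to come off. Shut the gas first by swinging the blue valve lever all the way across the pipe, then draw the coupler's sleeve straight back until the filter pops out of the coupler, and let the sleeve spring fully forward again. Pull the filter clear, lay it flat in the steel tray without dropping it, and leave everything else where it stands.

Things in the scene. Friction and masses are not known exactly. Their poses are not given: they have to be found in the camera images.
- gas_point: Gas point bolted to the bench; never moves. Plate 320x86x8 mm carrying in a row along x: grey column with gauge (x=-125, 106 high, gauge to y=+48), brass ball valve, quick coupler, cradle of two V rests holding the filter. Origin: middle of the plate's underside; z up; x runs along the pipe from column to filter. Pipe axis: y=0, z=85 mm.
- pipe_mouth (a point): Mouth of the coupler, on the pipe axis (gas_point x = 13 mm, z = 85 mm). Its bore is 18 mm wide and 26 mm deep.
- valve (a joint): Blue valve lever, rad: 0 = open, along the pipe above the sleeve (points to gas_point +x); pi/2 = shut, across the pipe against its stop (points to gas_point +y). Turns about the vertical through gas_point x=-87 mm, y=0, and stays where left; about 2 N at its end turns it. Starts between 0 and 0.35; counts as shut above 1.45.
- lever_end (a point): On the valve lever 75 mm from its turning axis, 120 mm above the bench: centre of the blue bar, 16 mm wide, 10 mm thick, which ends (rounded) 16 mm farther out.
- sleeve (a joint): Spring sleeve of the coupler, m: 0 = home (forward, towards the filter); grows as it is drawn back along the pipe towards the column (gas_point -x) to its stop at 0.012. Spring 8 N at home, 14 N at the stop. Let go, it snaps home if the plug is out of the way. Its jaws free the plug once it is more than about 0.008 back.
- sleeve_mid (a point): Middle of the sleeve, on the pipe axis (85 mm above the bench; gas_point x = -8 mm when home). Bright knurled metal, 42 mm long along the pipe; 34 mm diameter over its 29 mm long waist, a raised rim of 40 mm diameter at each end. Pinch it across the waist, between the rims.
- cradle_mid (a point): Fixed point on the pipe axis, 85 mm above the bench (gas_point x = 105.5 mm), midway between the two V rests (each 8 mm thick, 45 mm free between them: room to pinch the filter's body). The rests reach up to 7 mm below the pipe axis and 25 mm to either side.
- filter: Spent filter: tan capsule 38 mm diameter, 100 mm long, between dark hexagonal caps 46 mm across flats; 173 mm over all, about 0.16 kg, centre of mass some 9 mm to the -x side of the origin. Origin: on its axis, middle of the tan body; x along it, away from the plug. Metal plug (16 mm diameter) reaches x = -96, hose barb x = +77. Coupled: origin at gas_point x = 87, z = 85, locked.
- plug_tip (a point): Tip of the filter's metal plug, on its axis, 96 mm from the filter's origin. Coupled, it is 22 mm inside the mouth. When the sleeve is back a spring pushes the filter out along the pipe by 18 mm; 4 mm of plug still stand in the mouth, so draw it on along the pipe 8 to 15 mm before lifting (20 mm on, its cap meets a rest).
- tray: Stainless instrument tray, loose, 204x112 mm, 22 mm high, floor 3 mm, walls 2.5 mm, about 0.6 kg. Origin: middle of its underside; x along its long side. The filter fits in it only lengthwise; lying on a flat of its caps there, its axis is 26 mm above the bench.
- fresh_filter: Bystander: new filter of the same shape, white with green caps, lying near the front edge of the bench. Origin on its axis at mid-body.
- beaker: Bystander: empty beaker with a spout, 75 mm diameter, 94 mm high, standing on the bench on the other side of the gas point from the tray. Origin: middle of its underside.
- cup: Bystander: sample cup with an orange label, 58 mm diameter, 71 mm high, standing behind the gas point. Origin: middle of its underside.
- bench_timer: Bystander: white kitchen-style timer, 58x66x16 mm, lying on its back at the far left of the bench. Origin: middle of its underside.

How it is judged (in metres and radians):
On the way, in this order (a step that is already met when the one before it is completed fails the run):
1. the gas is shut: the lever stands across the pipe (value of joint valve above 1.45 rad), for 0.2 s.
2. the sleeve is drawn back and the filter has popped out of the jaws (value of joint sleeve above 0.005 m and x of filter in the frame of gas_point above 0.1015 m), for 0.04 s.
3. the sleeve has sprung fully forward (value of joint sleeve below 0.0015 m), for 0.2 s.
At the end, for the whole second after the job is handed in: The lever is shut (joint valve above 1.45 rad), the sleeve is home (within 1.5 mm), and the filter lies still and level (within 0.08 rad) on the floor of the tray, which stands flat: filter origin within 60 mm along and 40 mm across of the tray's middle and 20 to 32 mm above the tray's underside (value of joint valve above 1.45 rad and value of joint sleeve below 0.0015 m and x of filter in the frame of tray between -0.06 and 0.06 m and y of filter in the frame of tray between -0.04 and 0.04 m and z of filter in the frame of tray between 0.02 and 0.032 m and angle between filter's own x axis and vertical between 1.49 and 1.65 rad and angle between tray's own z axis and vertical below 0.05 rad and linear speed of filter below 0.02 m/s); the robot touches nothing.
It fails at once if the sleeve is drawn back while the gas is not shut (value of joint sleeve above 0.004 m and value of joint valve below 1.4 rad).
It fails at once if the filter is dropped or thrown (faster than 0.7 m/s while no finger touches it) (linear speed of filter above 0.7 m/s and contact force between the fingers and filter below 0.3 N).
It fails at once if a bystander is moved by more than 30 mm (distance of any of fresh_filter, beaker, cup, bench_timer from where it was at the start of the episode above 0.03 m).
It fails at once if the tray is shoved about by more than 40 mm (distance of tray from where it was at the start of the episode above 0.04 m).
It also fails if it takes over 54 s, if anything falls off the work surface, if the arm or the gripper's body presses on something with over 40 N, if the wrist force passes 120 N, or if a joint passes its speed limit or range.

### The arm

A 7-joint arm with a two-finger parallel gripper is mounted at the origin on a cart in front of the work surface, level with it; the furniture and walls round the work are solid. World frame = base frame: x ahead of the robot, y to its left, z up, the work surface at z = 0. Lengths are in mm, angles in rad, forces in N, time in s.
With the tool pointing down it reaches from about 400 to 900 mm from the base axis. Payload 5.5 kg.
Tool frame: the origin (TCP) lies at the very end of the fingers, on their centre line; the grasp point (between the pads) lies 19 mm behind it; z points along the fingers, y is the line along which they close (so a half turn about z gives the same grasp; the last joint's range is limited). The gripper opens to 92 mm and grips with 3 to 60 N. Pads are 19 mm wide; open, the fingers measure 130 mm over their backs; the gripper's body (75 mm by 190 mm) begins 47 mm behind the grasp point.
Start: joints at [1.514, 0.501, -0.427, 1.55, 0.221, 1.138, -0.21], TCP at [204.378, -617.033, 226.729] pointing down, gripper open.
Joint ranges: [-2.88, 2.88], [-0.31, 2.03], [-1.54, 1.56], [0.2, 2.42], [-1.41, 4.55], [0.19, 2.02], [-2.57, 2.57]. Speed limits (rad/s): [2.57, 2.57, 3.14, 3.14, 3.14, 3.14, 3.14].

### API

Orientations are given as a unit quaternion [w, x, y, z].
In Python, from bench import robot gives the robot as it stands.
- The arm moves only by the tool carry_out, never from a script. Its argument "steps" is a list of rows, each a list of 2 entries, a list of its own where there are three numbers: the shift along the world's x, y, z in units of 40 mm (1.0 is 40 mm), then the turn about the world's z in units of 6 degrees (1.0 is 6 degrees). In form: [[[x, y, z], spin], ...]. A call has 1 to 8 rows; each row shifts and turns the commanded pose from where the row before left it; what a row does not reach is not made up. A row lasts 1/12 s, in which the tool goes at most 41.7 mm and 7.16 degrees, less where a joint would pass 70% of its speed; a pose out of reach is approached as far as the arm can. A call is refused whole if a number of a shift passes 1 or a number of a turn 1, either way. A call with a gripper value outside its range is refused whole. "gripper" is the finger opening in mm, from 0 to 91.8, set as the call begins (left out, the last holds). The fingers move at their own pace and stop on an object; "newtons" is the grip in N (left out, the last holds). Time passes only in rows, so rows that do not move let the fingers close. It gives the time, the measured TCP pose, the force, the opening and the grip force at its end, in the units of the state.
- robot.observe(): the state, without advancing time (a new reading comes with each control period).
- robot.read_camera(name): name is "scene" or "side" or "wrist"; returns a dict with "pixels" (480x640x3 uint8, blue, green, red), "z_map" (480x640 float32, mm along the optical axis (not along the pixel's ray), 0 where there is no reading), "camera_matrix" (3x3 intrinsics, pixels), "rvec" (rotation vector, rad) and "tvec" (3), from world to camera coordinates, as OpenCV has them. Camera axes: x right, y down, z forward; pixel columns grow to the right and rows downward; lengths in mm; the calibration is good to about 2 mm. The wrist camera is an equidistant fisheye: a pixel r from the principal point sees the ray r / f radians off the axis. A picture is of the moment at which its call begins.
- robot.finish_job(): hands the job in; it is judged then, once.
The state is a dict: "clock": time; "joint_pos": joint angles; "dq": joint speeds; "joint_efforts": joint torques, N m; "ee_pos": TCP position; "orientation": TCP orientation; "force": force on the tool from outside, world axes, zero at the start; "torque": the same for the moment, N m; "width": opening from 0.0 (shut) to 1.0 (fully open); "gripper_force": force on a finger pad.
Only numpy, scipy, OpenCV 4.12 (cv2) and the standard library are available. Lean on these libraries where they do the work, as an engineer would, in place of code of your own. Each camera call takes 0.05 s, during which the arm holds its last target. There are 200 camera calls.

## Working session

There is one attempt and no reset: what is moved stays moved. The work goes in short steps, Python scripts to look and compute and a tool call to move; the robot and the scene stay as the last step left them, time stands still between calls to the robot, and variables do not carry over. Pictures are saved under pics/ and viewed, at most 10 in all, crops included, and the job is handed in when it is done.

Besides the shell and the picture viewer there is one more tool, called after "Emit:" by a JSON object that holds its "op" and its "data", one argument or row to a line. carry_out: Moves the arm, as the interface text tells. Its arguments: {"type":"object","properties":{"steps":{"type":"array","items":{"type":"array"}},"gripper":{"type":"number"},"newtons":{"type":"number"}},"required":["steps"]}

```bash
mkdir -p pics; cat > h.py <<'E'
import numpy as np, cv2
from bench import robot
def cam(n):
    c=robot.read_camera(n); R=cv2.Rodrigues(np.array(c["rvec"],float))[0]
    return c,R,np.array(c["tvec"],float).ravel()
def world(c,R,t):
    z=c["z_map"]; K=np.array(c["camera_matrix"]); v,u=np.mgrid[:480,:640]
    P=np.stack([(u-K[0,2])/K[0,0]*z,(v-K[1,2])/K[1,1]*z,z],-1)
    return (P-t)@R
E
python3 - <<'E'
from h import *
for n in("scene","side"):
    c,R,t=cam(n); cv2.imwrite(f"pics/{n}0.png",c["pixels"]); np.save(f"{n}0.npy",world(c,R,t)); print(n,-R.T@t,R[2])
print(robot.observe())
E
```

```text
scene [  7.90055734 694.57474523 915.55995811] [ 0.47031185 -0.51545676 -0.71631773]
side [ 519.15185752 -740.85612712 1294.14280052] [ 4.02066541e-04  5.67885164e-01 -8.23107696e-01]
{'clock': 0.1, 'joint_pos': array([ 1.51420679,  0.50177497, -0.42682401,  1.55132857,  0.22076912,
        1.13829908, -0.21033632]), 'dq': array([ 0.00042511, -0.00194848, -0.00019417, -0.00182969, -0.00052606,
       -0.000498  ,  0.00016872]), 'joint_efforts': array([-1.14788016e-02, -5.67864311e+01, -5.83861917e+00, -2.79909557e+01,
       -6.89488230e-02,  2.39569217e-02,  3.31992226e-05]), 'ee_pos': array([ 204.12403501, -616.45584402,  225.77745444]), 'orientation': array([-8.76758775e-04,  9.87242850e-01,  1.59219280e-01, -8.88777433e-05]), 'force': array([ 0.16921316, -0.58988677,  0.15559123]), 'torque': array([-0.01500307, -0.04430243,  0.00040706]), 'gripper_force': 0.0, 'width': 1.000166095392088}
```

View pics/scene0.png

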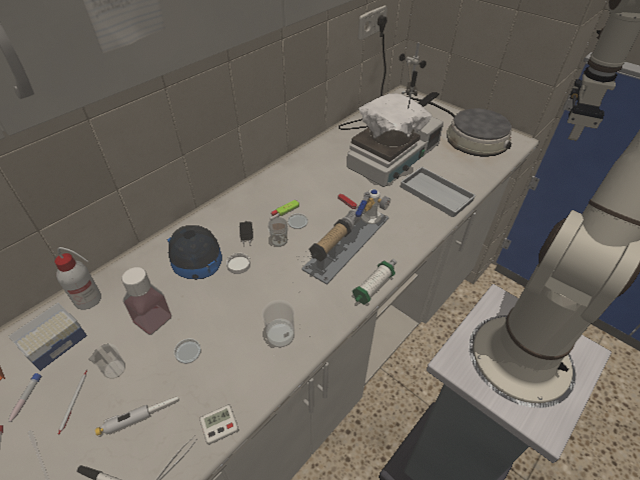

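View pics/side0.png

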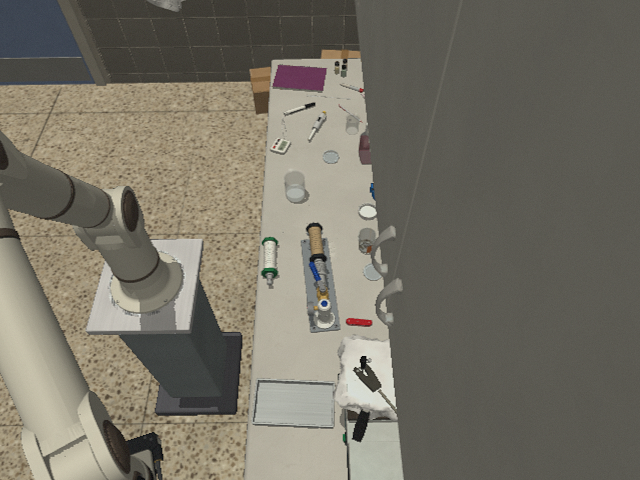

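Scene: gas point at about (345,245), tray (437,191). Side: filter body (316,242), lever (314,270), tray (294,403). The pipe runs roughly along world +y. Now an enlarged crop plus depth points.

```bash
python3 - <<'E'
from h import *
im=cv2.imread("pics/side0.png")[215:340,255:385]
cv2.imwrite("pics/sidec.png",cv2.resize(im,None,fx=4.5,fy=4.5,interpolation=cv2.INTER_CUBIC))
im=cv2.imread("pics/side0.png"); P=np.load("side0.npy")
hsv=cv2.cvtColor(im,cv2.COLOR_BGR2HSV)
def st(name,m):
    q=P[m]; q=q[np.isfinite(q).all(1)]
    if len(q)<5: print(name,len(q));return
    d=q[:,:2]; r=cv2.minAreaRect(d.astype(np.float32)); print(name,len(q),np.median(q,0).round(1),"rect",np.round(r[0],1),np.round(r[1],1),round(r[2],2), "zmax",np.percentile(q[:,2],95).round(1))
u=np.arange(640)[None,:]+0*np.arange(480)[:,None]; v=np.arange(480)[:,None]+0*u
box=lambda a,b,c,d:(u>=a)&(u<b)&(v>=c)&(v<d)
h,s,V=hsv[...,0],hsv[...,1],hsv[...,2]
st("tan",box(300,335,222,262)&(h>8)&(h<22)&(s>70)&(P[...,2]>80))
st("filter top",box(295,340,215,270)&(P[...,2]>90))
st("blue",box(300,330,255,295)&(h>100)&(h<125)&(s>120))
st("plate",box(290,350,215,335)&(abs(P[...,2]-8)<4))
st("tray",box(245,345,375,432)&(abs(P[...,2]-22)<6)&(P[...,0]>300))
st("trayfloor",box(245,345,375,432)&(abs(P[...,2]-3)<2)&(s<40))
st("fresh",box(255,285,230,292)&(P[...,2]>15))
st("beaker",box(278,312,165,206)&(P[...,2]>15))
st("cup",box(355,380,225,255)&(P[...,2]>15))
E
```

```text
tan 326 [516.9  77.8 100.8] rect [ 528.1 -306.2] [ 41.8 868.4] 1.57 zmax 106.0
filter top 605 [519.5  51.6 101.8] rect [ 531.5 -300.5] [ 55.2 879.4] 1.98 zmax 125.1
blue 96 [512.7 -43.7 124.8] rect [505.6  -8.7] [ 19. 134.] 12.99 zmax 128.0
plate 1457 [520.  -13.3   7.1] rect [529.9  30. ] [191.3 424.2] 0.0 zmax 11.1
tray 484 [ 450.5 -374.5   22.4] rect [ 456.3 -374.1] [118.2 208.3] 86.81 zmax 26.8
trayfloor 2136 [ 458.6 -376.7    2.9] rect [ 461.9 -369.9] [145.4 248.3] 89.16 zmax 4.8
fresh 568 [377.5  51.5  37.9] rect [ 427.3 -307.4] [ 63.3 883.8] 7.87 zmax 47.7
beaker 594 [450.8 328.   61.2] rect [ 467.4 -184.5] [  69.6 1115.3] 1.75 zmax 93.3
cup 440 [668.1  95.6  57.6] rect [ 614.3 -299.8] [900.7  56.1] 81.39 zmax 728.8
```

View pics/sidec.png

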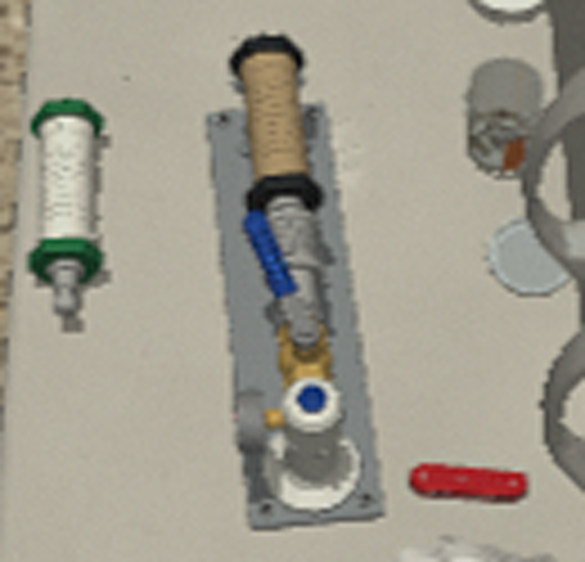

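The crop shows the plate corners at (209,115), (325,103), (382,517) and (252,528), the tan body between (270,50) and (282,180), and the lever from (257,215) to (288,290).

```bash
cat >> h.py <<'E'
def ray(c,R,t,uv,z):
    K=np.array(c["camera_matrix"]); uv=np.atleast_2d(np.array(uv,float))
    d=np.c_[(uv-K[[0,1],[2,2]])/K[[0,1],[0,1]],np.ones(len(uv))]@R; o=-R.T@t
    return o+d*((z-o[2])/d[:,2])[:,None]
E
python3 - <<'E'
from h import *
c,R,t=cam("side"); P=world(c,R,t); im=c["pixels"]; hsv=cv2.cvtColor(im,cv2.COLOR_BGR2HSV); h,s=hsv[...,0],hsv[...,1]
off=np.array([255,215])
C=ray(c,R,t,np.array([[209,115],[325,103],[382,517],[252,528]])/4.5+off,8); print(C.round(1),C.mean(0).round(1))
a=(C[0]+C[1]-C[2]-C[3])/2; b=(C[1]+C[2]-C[0]-C[3])/2; print("len",np.linalg.norm(a),np.linalg.norm(b),"yaw",np.degrees(np.arctan2(a[1],a[0])),np.degrees(np.arctan2(b[1],b[0]))+90)
def st(n,x0,x1,y0,y1,z0,z1,m=True):
    k=(P[...,0]>x0)&(P[...,0]<x1)&(P[...,1]>y0)&(P[...,1]<y1)&(P[...,2]>z0)&(P[...,2]<z1)&m
    q=P[k].astype(np.float32); r=cv2.minAreaRect(q[:,:2]); l=cv2.fitLine(q[:,:2],cv2.DIST_L2,0,.01,.01).ravel()
    print(n,len(q),"med",np.median(q,0).round(1),"rect",np.round(r[0],1),np.round(r[1],1),round(r[2],1),"yaw",np.degrees(np.arctan2(l[1],l[0])).round(1),"at",l[2:].round(1),"z95",np.percentile(q[:,2],95).round(1))
st("tan",480,560,0,160,94,112,(h>8)&(h<22)&(s>70))
st("filtertop",480,560,0,160,98,112)
st("blue",460,560,-120,60,116,130,(h>100)&(h<125)&(s>120))
st("plate",440,620,-200,200,5,11)
st("tray",300,640,-480,-280,16,26)
st("fresh",340,420,-40,140,30,60)
st("cup",620,720,60,140,40,90)
st("beaker",390,510,240,360,60,110)
E
```

```text
[[ 472.8  138.7    8. ]
 [ 555.6  147.7    8. ]
 [ 583.8 -170.7    8. ]
 [ 501.6 -177.     8. ]] [528.4 -15.3   8. ]
len 318.3846912590495 82.8550434579882 yaw 95.14156794827318 95.27749067533267Traceback (most recent call last):
  File "<stdin>", line 10, in <module>
  File "<stdin>", line 8, in st
cv2.error: OpenCV(4.12.0) /io/opencv/modules/imgproc/src/convhull.cpp:143: error: (-215:Assertion failed) total >= 0 && (depth == CV_32F || depth == CV_32S) in function 'convexHull'
```

```bash
python3 - <<'E'
from h import *
c,R,t=cam("side"); P=world(c,R,t); im=c["pixels"]; hsv=cv2.cvtColor(im,cv2.COLOR_BGR2HSV); h,s=hsv[...,0],hsv[...,1]
def st(n,x0,x1,y0,y1,z0,z1,m=True):
    k=(P[...,0]>x0)&(P[...,0]<x1)&(P[...,1]>y0)&(P[...,1]<y1)&(P[...,2]>z0)&(P[...,2]<z1)&m
    q=P[k].astype(np.float32); print(n,len(q))
    if len(q)<5: return
    d=np.ascontiguousarray(q[:,:2]); r=cv2.minAreaRect(d); l=cv2.fitLine(d,cv2.DIST_L2,0,.01,.01).ravel()
    print("  med",np.median(q,0).round(1),"rect",np.round(r[0],1),np.round(r[1],1),round(r[2],1),"yaw",np.degrees(np.arctan2(l[1],l[0])).round(1),"at",l[2:].round(1),"z95",np.percentile(q[:,2],95).round(1))
st("tan",480,560,0,160,90,112,(h>8)&(h<22)&(s>70))
st("blue",460,560,-120,60,116,132,(h>100)&(h<125)&(s>120))
st("tray",300,640,-480,-280,16,26)
st("trayfloor",300,640,-480,-280,1.5,5,s<30)
st("fresh",340,420,-40,140,30,60)
st("cup",620,720,60,140,40,90)
st("beaker",390,510,240,360,60,110)
E
```

```text
tan 312
  med [516.9  78.6 101.2] rect [517.7  75. ] [ 36.8 103.3] 4.4 yaw -84.4 at [517.8  78.3] z95 106.7
blue 91
  med [512.7 -44.6 124.6] rect [514.3 -44.5] [14.2 61. ] 19.1 yaw -70.3 at [513.8 -44.8] z95 129.2
tray 440
  med [ 445.2 -370.7   22.1] rect [ 470.7 -375.4] [117.9 237.2] 86.4 yaw -4.7 at [ 449.1 -372.6] z95 25.5
trayfloor 1981
  med [ 456.1 -381.7    3.1] rect [ 462.2 -379.9] [247.2 199.5] 0.3 yaw -5.1 at [ 457.2 -381.7] z95 4.8
fresh 441
  med [376.7  61.   39.2] rect [375.8  52.3] [ 45.1 160.7] 3.0 yaw -88.1 at [376.2  61. ] z95 46.3
cup 182
  med [676.3 109.6  56.8] rect [677.2 115.4] [56.9 54.1] 52.1 yaw 69.8 at [676.7 112.4] z95 71.3
beaker 218
  med [452.4 312.7  78.5] rect [451.4 326.3] [67.2 69.6] 89.8 yaw -60.6 at [451.  323.4] z95 95.2
```

Emit:
{"op": "carry_out", "data": {
  "steps": [
    [[0.5, 0.88, 0.05], 0.8],
    [[0.5, 0.88, 0.05], 0.8],
    [[0.5, 0.88, 0.05], 0.8],
    [[0.5, 0.88, 0.05], 0.8],
    [[0.5, 0.88, 0.05], 0.8],
    [[0.5, 0.88, 0.05], 0.8],
    [[0.5, 0.88, 0.05], 0.8],
    [[0.5, 0.88, 0.05], 0.8]
  ]
}}

```text
clock: 0.87
ee_pos: [364.8, -333.6, 242.9]
orientation: [0.0, 0.879, 0.477, -0.0]
force: [0.7, -0.4, 0.4]
width: 1.001
gripper_force: 0.0
```

Emit:
{"op": "carry_out", "data": {
  "steps": [
    [[0.5, 0.88, 0.05], 0.8],
    [[0.5, 0.88, 0.05], 0.8],
    [[0.5, 0.88, 0.05], 0.8],
    [[0.5, 0.88, 0.05], 0.8],
    [[0.5, 0.88, 0.05], 0.8],
    [[0.5, 0.88, 0.05], 0.8],
    [[0.5, 0.88, 0.05], 0.8],
    [[0.5, 0.88, 0.05], 0.8]
  ]
}}

```text
clock: 1.53
ee_pos: [524.9, -52.3, 258.9]
orientation: [0.0, 0.673, 0.739, -0.0]
force: [1.0, 0.2, 0.1]
width: 1.001
gripper_force: 0.0
```

```bash
python3 - <<'E'
from h import *
c,R,t=cam("wrist"); cv2.imwrite("pics/w1.png",c["pixels"]); o=robot.observe(); print(o["ee_pos"],o["orientation"],o["clock"],c["camera_matrix"],-R.T@t,R)
E
```

```text
[528.51982498 -42.41874532 260.37970872] [2.24246700e-04 6.67953547e-01 7.44191960e-01 4.04178692e-03] 1.5833 [[371.64829954   0.         313.75567168]
 [  0.         371.64829954 244.28921203]
 [  0.           0.           1.        ]] [517.07243595  28.33874571 417.04233896] [[ 0.99572514  0.09235336  0.00151404]
 [ 0.08766629 -0.95009866  0.29937796]
 [ 0.02908705 -0.29796543 -0.9541334 ]]
```

View pics/w1.png

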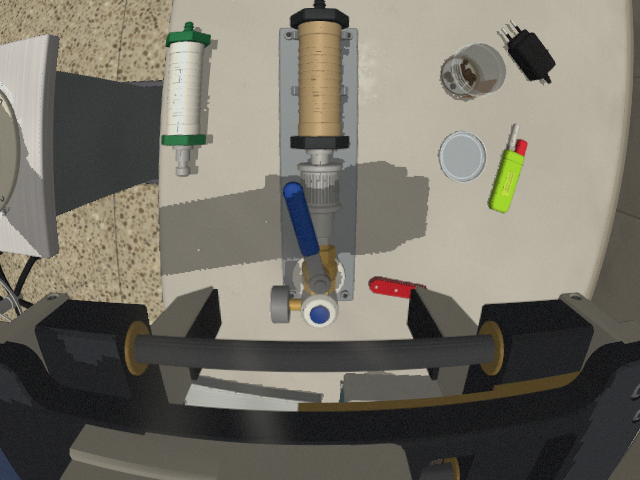

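Wrist picture: tan body ends at (320,24) and (320,137), sleeve from (320,163) to (318,210), lever tip (291,183), lever lower end (312,253), gauge (281,304).

```bash
cat >> h.py <<'E'
def fray(c,R,t,uv,z):
    K=np.array(c["camera_matrix"]); f=K[0,0]; p=(np.atleast_2d(np.array(uv,float))-K[[0,1],[2,2]]); r=np.hypot(*p.T); th=r/f
    d=np.c_[p*(np.sin(th)/np.maximum(r,1e-9))[:,None],np.cos(th)]@R; o=-R.T@t
    return o+d*((z-o[2])/d[:,2])[:,None]
E
python3 - <<'E'
from h import *
c,R,t=cam("wrist"); o=robot.observe(); print(o["ee_pos"],o["orientation"],o["clock"])
im=cv2.imwrite("pics/w2.png",c["pixels"])
T=fray(c,R,t,[[320,24],[320,137]],104); print("tan",T.round(1),T.mean(0).round(1))
print("sleeve rims",fray(c,R,t,[[320,163],[318,210]],105).round(1))
print("lever tip/in",fray(c,R,t,[[291,182],[312,253]],125).round(1))
print("plate far corners/near",fray(c,R,t,[[280,28],[357,28],[352,299]],8).round(1))
E
```

```text
[526.90495961 -45.30424255 259.8826055 ] [-2.28622458e-04  6.69792344e-01  7.42542448e-01  2.97950843e-03] 1.6333
tan [[515.9 132.9 104. ]
 [526.5  34.9 104. ]] [521.2  83.9 104. ]
sleeve rims [[528.9  13.  105. ]
 [531.6 -27.5 105. ]]
lever tip/in [[507.   -2.9 125. ]
 [529.9 -60.2 125. ]]
plate far corners/near [[ 472.2  153.2    8. ]
 [ 555.8  162.8    8. ]
 [ 589.4 -153.1    8. ]]
```

Emit:
{"op": "carry_out", "data": {
  "steps": [
    [[0, 0, 0], 0],
    [[0, 0, 0], 0],
    [[0, 0, 0], 0]
  ],
  "gripper": 0
}}

```text
clock: 1.88
ee_pos: [523.7, -55.7, 258.3]
orientation: [-0.0, 0.676, 0.737, -0.001]
force: [-0.2, 0.6, -0.5]
width: 0.838
gripper_force: 0.0
```

```bash
python3 - <<'E'
from h import *
c,R,t=cam("wrist"); o=robot.observe(); print(o["ee_pos"],o["orientation"],o["clock"],o["width"],-R.T@t)
np.savez("w3.npz",K=c["camera_matrix"],R=R,t=t)
im=c["pixels"][:330,220:420]; cv2.imwrite("pics/w3.png",cv2.resize(im,None,fx=1.8,fy=1.8,interpolation=cv2.INTER_CUBIC))
E
```

```text
[523.71888532 -55.86875315 258.39733134] [-2.14742665e-05  6.76083499e-01  7.36824756e-01 -6.17303451e-04] 1.9333 0.7887686840844585 [516.58583686  25.05110923 416.37629006]
```

View pics/w3.png

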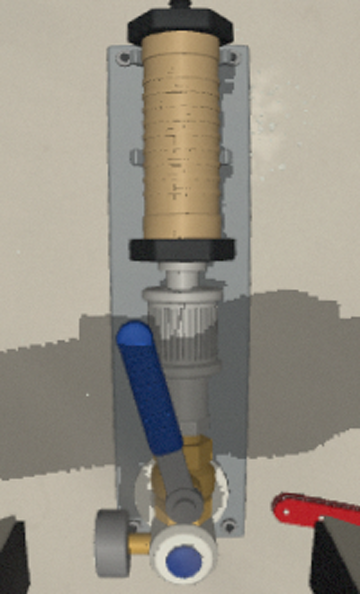

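Crop (scale 1.8, offset (220,0)): tan ends (181,33) and (182,240), sleeve (182,290) to (189,376), lever tip (133,322), pivot (184,503), plate corners (108,45), (248,45) and (243,536).

```bash
python3 - <<'E'
from h import *
d=np.load("w3.npz"); c={"camera_matrix":d["K"]}; R,t=d["R"],d["t"]
f=lambda p,z:fray(c,R,t,np.array(p)/1.8+[220,0],z).round(1)
T=f([[181,33],[182,240]],104);print("tan",T,T.mean(0))
S=f([[182,290],[189,376]],105);print("sl",S,S.mean(0))
print("lev",f([[133,322],[170,450],[184,503]],125)); print("plate",f([[108,45],[248,45],[243,536]],8))
E
```

```text
tan [[513.8 123.2 104. ]
 [522.8  23.9 104. ]] [518.3   73.55 104.  ]
sl [[524.9   0.6 105. ]
 [531.9 -39.9 105. ]] [528.4  -19.65 105.  ]
lev [[504.3 -13.6 125. ]
 [525.5 -70.9 125. ]
 [534.3 -96.6 125. ]]
plate [[ 469.8  142.2    8. ]
 [ 553.8  149.9    8. ]
 [ 583.7 -166.5    8. ]]
```

Emit:
{"op": "carry_out", "data": {
  "steps": [
    [[0.4, 0.4, 0], 0],
    [[0.4, 0.4, 0], 0],
    [[0, 0, -0.8], 0],
    [[0, 0, -0.8], 0],
    [[0, 0, -0.8], 0],
    [[0, 0, -0.8], 0],
    [[0, 0, -0.5], 0],
    [[0, 0, 0], 0]
  ]
}}

```text
clock: 2.6
ee_pos: [552.5, -24.2, 106.3]
orientation: [-0.003, 0.676, 0.737, -0.003]
force: [-0.4, -0.9, 0.2]
width: 0.209
gripper_force: 0.0
```

Emit:
{"op": "carry_out", "data": {
  "steps": [
    [[0, 0, 0], 0],
    [[0, 0, 0], 0],
    [[0, 0, 0], 0]
  ]
}}

```text
clock: 2.85
ee_pos: [557.8, -22.3, 112.7]
orientation: [0.001, 0.675, 0.738, 0.001]
force: [0.7, -0.1, 0.7]
width: 0.013
gripper_force: 0.0
```

Emit:
{"op": "carry_out", "data": {
  "steps": [
    [[-0.37, -0.3, 0], 0],
    [[-0.29, -0.02, 0], 0],
    [[-0.29, -0.02, 0], 0],
    [[-0.28, -0.14, 0], 0],
    [[-0.28, -0.14, 0], 0],
    [[-0.21, -0.26, 0], 0],
    [[-0.21, -0.26, 0], 0],
    [[0, 0, 0], 0]
  ]
}}

```text
clock: 3.52
ee_pos: [480.1, -69.3, 112.6]
orientation: [0.002, 0.676, 0.737, 0.0]
force: [0.4, 0.8, -0.0]
width: 0.004
gripper_force: 0.4
```

Emit:
{"op": "carry_out", "data": {
  "steps": [
    [[-0.08, -0.26, 0], 0],
    [[-0.08, -0.26, 0], 0],
    [[0, -0.1, 0], 0],
    [[0, 0, 0], 0],
    [[0, 0, 0], 0]
  ]
}}

```text
clock: 3.93
ee_pos: [475.1, -85.8, 112.0]
orientation: [-0.001, 0.673, 0.74, 0.004]
force: [0.9, 16.9, 6.9]
width: 0.006
gripper_force: 8.6
```

```bash
cat > lev.py <<'E'
from h import *
c,R,t=cam("side"); P=world(c,R,t); hsv=cv2.cvtColor(c["pixels"],cv2.COLOR_BGR2HSV); h,s=hsv[...,0],hsv[...,1]
k=(h>100)&(h<125)&(s>120)&(P[...,0]>420)&(P[...,0]<600)&(P[...,1]>-160)&(P[...,1]<60)&(P[...,2]>112)&(P[...,2]<135)
q=np.ascontiguousarray(P[k][:,:2].astype(np.float32)); print(len(q),cv2.minAreaRect(q),np.degrees(np.arctan2(*(np.median(q,0)-[535,-100])[::-1]))-95.3)
print(robot.observe()["ee_pos"],robot.observe()["force"])
cv2.imwrite("pics/lev.png",cv2.resize(c["pixels"][215:340,255:385],None,fx=4.5,fy=4.5))
E
python3 lev.py
```

```text
106 ((498.9175720214844, -113.01886749267578), (31.442981719970703, 103.70429229736328), 71.0958023071289) -269.11209049341295
[475.04638435 -85.78439467 111.9577909 ] [ 2.06346998 16.33804246  7.04266917]
```

Emit:
{"op": "carry_out", "data": {
  "steps": [
    [[0, 0.3, 0], 0],
    [[0, 0.3, 0.5], 0],
    [[0.45, 0.4, 0.6], 0],
    [[0.45, 0.4, 0.5], 0],
    [[0.47, 0.37, 0], 0],
    [[0, 0, 0], 0],
    [[0, 0, 0], 0],
    [[0, 0, 0], 0]
  ],
  "gripper": 70
}}

```text
clock: 4.65
ee_pos: [526.3, -22.5, 173.9]
orientation: [-0.001, 0.675, 0.738, -0.001]
force: [-0.4, 0.5, -0.8]
width: 0.534
gripper_force: 0.0
```

Emit:
{"op": "carry_out", "data": {
  "steps": [
    [[0, 0, 0], 0],
    [[0, 0, 0], 0],
    [[0, 0, 0], 0],
    [[0, 0, 0], 0]
  ]
}}

```text
clock: 4.98
ee_pos: [527.1, -22.1, 174.5]
orientation: [-0.0, 0.675, 0.738, -0.0]
force: [0.2, -0.6, -0.0]
width: 0.756
gripper_force: 0.0
```

```bash
python3 - <<'E'
from h import *
c,R,t=cam("wrist"); o=robot.observe(); print(o["ee_pos"],o["orientation"],o["clock"],o["width"])
np.savez("w4.npz",K=c["camera_matrix"],R=R,t=t)
im=c["pixels"][:420,170:470]; cv2.imwrite("pics/w4.png",cv2.resize(im,None,fx=1.4,fy=1.4,interpolation=cv2.INTER_CUBIC))
E
```

```text
[527.25368564 -21.94586398 174.60389806] [-7.16423160e-05  6.75034303e-01  7.37786312e-01 -2.06060468e-04] 5.0333 0.7612408976169809
```

View pics/w4.png

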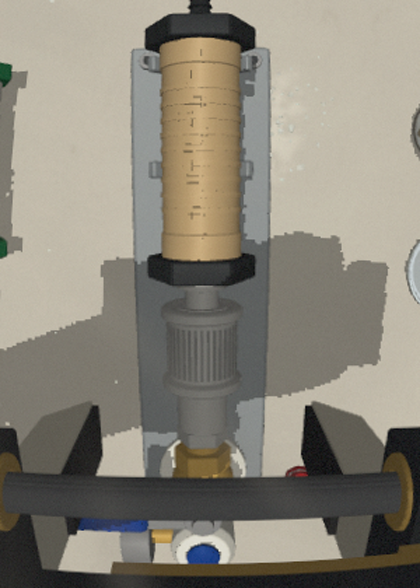

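Wrist crop (1.4×, offset (170,0)): sleeve waist centre at about (202,347), tan ends (201,40) and (201,260). The lever lies across the pipe at lower left.

```bash
python3 - <<'E'
from h import *
d=np.load("w4.npz"); c={"camera_matrix":d["K"]}; R,t=d["R"],d["t"]
f=lambda p,z:fray(c,R,t,np.array(p)/1.4+[170,0],z).round(1)
print(f([[202,320],[202,347],[202,373]],102)); T=f([[201,40],[201,260]],104); print(T,T.mean(0))
E
```

```text
[[525.7  -2.9 102. ]
 [526.8 -15.8 102. ]
 [528.  -28.7 102. ]]
[[514.1 123.2 104. ]
 [522.8  25.  104. ]] [518.45  74.1  104.  ]
```

Emit:
{"op": "carry_out", "data": {
  "steps": [
    [[0, 0.07, -0.7], 0],
    [[0, 0, -0.7], 0],
    [[0, 0, -0.7], 0],
    [[0, 0, -0.4], 0],
    [[0, 0, -0.2], 0],
    [[0, 0, 0], 0],
    [[0, 0, 0], 0],
    [[0, 0, 0], 0]
  ]
}}

```text
clock: 5.7
ee_pos: [528.7, -18.4, 67.9]
orientation: [0.001, 0.675, 0.738, 0.001]
force: [0.4, -0.2, -0.2]
width: 0.765
gripper_force: 0.0
```

Emit:
{"op": "carry_out", "data": {
  "steps": [
    [[0, 0, 0], 0],
    [[0, 0, 0], 0],
    [[0, 0, 0], 0],
    [[0, 0, 0], 0],
    [[0, 0, 0], 0],
    [[0, 0, 0], 0],
    [[0, 0, 0], 0],
    [[0, 0, 0], 0]
  ],
  "gripper": 15,
  "newtons": 50
}}

```text
clock: 6.37
ee_pos: [527.0, -18.8, 66.8]
orientation: [-0.0, 0.675, 0.738, -0.001]
force: [-4.0, -0.6, 3.7]
width: 0.367
gripper_force: 50.0
```

Emit:
{"op": "carry_out", "data": {
  "steps": [
    [[0.01, -0.1, 0], 0],
    [[0.01, -0.1, 0], 0],
    [[0.01, -0.1, 0], 0],
    [[0.01, -0.1, 0], 0],
    [[0, 0, 0], 0],
    [[0, 0, 0], 0],
    [[0, 0, 0], 0]
  ]
}}

```text
clock: 6.95
ee_pos: [527.9, -28.4, 66.8]
orientation: [-0.003, 0.673, 0.739, 0.002]
force: [-5.4, 12.7, 4.9]
width: 0.366
gripper_force: 50.0
```

Emit:
{"op": "carry_out", "data": {
  "steps": [
    [[0.01, -0.08, 0], 0],
    [[0, -0.04, 0], 0],
    [[0, 0, 0], 0],
    [[0, 0, 0], 0],
    [[0, 0, 0], 0]
  ]
}}

```text
clock: 7.37
ee_pos: [528.1, -30.7, 66.7]
orientation: [-0.004, 0.673, 0.74, 0.003]
force: [-5.5, 17.7, 5.5]
width: 0.368
gripper_force: 50.0
```

```bash
cat > fil.py <<'E'
from h import *
c,R,t=cam("wrist"); o=robot.observe(); print(o["ee_pos"],o["clock"],o["force"])
hsv=cv2.cvtColor(c["pixels"],cv2.COLOR_BGR2HSV); h,s,v=cv2.split(hsv)
m=((h>8)&(h<22)&(s>70)&(v>90)).astype(np.uint8); m[260:]=0
n,l,st,ce=cv2.connectedComponentsWithStats(m); i=1+st[1:,4].argmax(); x,y,w,hh,a=st[i]; print(st[i])
T=fray(c,R,t,[[x+w/2,y],[x+w/2,y+hh]],104); print(T.round(1),T.mean(0).round(1))
cv2.imwrite("pics/fil.png",c["pixels"])
E
python3 fil.py
```

```text
[528.09047337 -30.67358161  66.7688249 ] 7.4167 [-5.94316921 17.5241961   4.18138344]
[  263     0   102   155 15199]
[[516.1  94.4 104. ]
 [521.1  41.8 104. ]] [518.6  68.1 104. ]
```

Emit:
{"op": "carry_out", "data": {
  "steps": [
    [[-0.01, 0.13, 0], 0],
    [[-0.01, 0.13, 0], 0],
    [[-0.01, 0.13, 0], 0],
    [[-0.01, 0.13, 0], 0],
    [[0, 0, 0], 0],
    [[0, 0, 0], 0],
    [[0, 0, 0], 0]
  ]
}}

```text
clock: 8.0
ee_pos: [527.0, -18.7, 66.7]
orientation: [-0.0, 0.675, 0.738, -0.001]
force: [-4.8, -0.2, 6.2]
width: 0.365
gripper_force: 50.0
```

Emit:
{"op": "carry_out", "data": {
  "steps": [
    [[0, 0, 0], 0],
    [[0, 0, 0], 0],
    [[0, 0, 0], 0],
    [[0, 0, 0], 0],
    [[0, 0, 0], 0],
    [[0, 0, 0], 0],
    [[0, 0, 0], 0],
    [[0, 0, 0], 0]
  ],
  "gripper": 70
}}

```text
clock: 8.67
ee_pos: [528.0, -18.6, 66.7]
orientation: [-0.0, 0.675, 0.738, 0.0]
force: [0.1, 0.5, -0.7]
width: 0.76
gripper_force: 0.0
```

Emit:
{"op": "carry_out", "data": {
  "steps": [
    [[0, 0, 0.9], 0],
    [[0, 0, 0.9], 0],
    [[0, 0.1, 0.9], 0],
    [[-0.06, 0.7, 0], 0],
    [[-0.06, 0.7, 0], 0],
    [[-0.06, 0.6, 0], 0],
    [[-0.05, 0.5, 0], 0],
    [[0, 0, 0], 0]
  ]
}}

```text
clock: 9.33
ee_pos: [517.9, 90.8, 175.5]
orientation: [-0.0, 0.672, 0.74, 0.001]
force: [-0.3, 0.2, -0.1]
width: 0.764
gripper_force: 0.0
```

Emit:
{"op": "carry_out", "data": {
  "steps": [
    [[0, 0, 0], 0],
    [[0, 0, 0], 0],
    [[0, 0, 0], 0]
  ]
}}

```text
clock: 9.58
ee_pos: [518.9, 83.9, 174.4]
orientation: [0.0, 0.675, 0.737, -0.0]
force: [0.3, -0.4, 0.2]
width: 0.758
gripper_force: 0.0
```

```bash
python3 - <<'E'
from h import *
d=np.load("w4.npz"); c={"camera_matrix":d["K"]}; R,t=d["R"],d["t"]
f=lambda p,z:fray(c,R,t,np.array(p)/1.4+[170,0],z).round(1)
T=f([[152,62],[155,170],[248,62],[247,170]],76); print(T,T.mean(0))
E
python3 fil.py; python3 lev.py
```

```text
[[490.7 117.9  76. ]
 [496.9  63.7  76. ]
 [537.  122.   76. ]
 [541.4  67.6  76. ]] [516.5  92.8  76. ]
[518.93645352  83.84171037 174.46037999] 9.6333 [-0.07407314  0.15788278 -0.25677131]
[ 283  168   56   92 4810]
[[512.1 141.9 104. ]
 [517.2  82.3 104. ]] [514.7 112.1 104. ]
112 ((497.93719482421875, -112.76696014404297), (31.844989776611328, 102.27937316894531), 71.23704528808594) -269.1338470283578
[518.97761703  83.99694771 174.52370244] [ 0.16394547 -0.33286447  0.64867719]
```

View pics/fil.png

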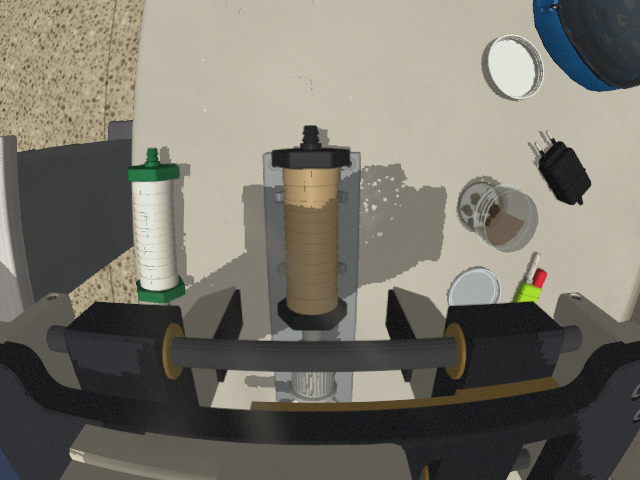

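Filter is out (far cap (310,158), near cap (313,312)) with rests at rows 197 and 268. The gap between them matches the estimate, so I go down between the rests.

Emit:
{"op": "carry_out", "data": {
  "steps": [
    [[-0.02, 0.05, -0.7], 0],
    [[0, 0, -0.7], 0],
    [[0, 0, -0.7], 0],
    [[0, 0, -0.4], 0],
    [[0, 0, -0.15], 0],
    [[0, 0, 0], 0],
    [[0, 0, 0], 0],
    [[0, 0, 0], 0]
  ]
}}

```text
clock: 10.35
ee_pos: [519.1, 87.5, 70.0]
orientation: [0.001, 0.675, 0.738, 0.001]
force: [0.3, 0.8, 0.0]
width: 0.761
gripper_force: 0.0
```

Emit:
{"op": "carry_out", "data": {
  "steps": [
    [[0, 0, 0], 0],
    [[0, 0, 0], 0],
    [[0, 0, 0], 0],
    [[0, 0, 0], 0],
    [[0, 0, 0], 0],
    [[0, 0, 0], 0],
    [[0, 0, 0], 0],
    [[0, 0, 0], 0]
  ],
  "gripper": 20,
  "newtons": 30
}}

```text
clock: 11.02
ee_pos: [516.9, 87.2, 68.7]
orientation: [-0.0, 0.675, 0.738, -0.001]
force: [-4.2, -1.3, 5.6]
width: 0.405
gripper_force: 30.0
```

Emit:
{"op": "carry_out", "data": {
  "steps": [
    [[-0.01, 0.1, 0], 0],
    [[-0.01, 0.1, 0], 0],
    [[-0.01, 0.1, 0], 0],
    [[0, 0, 0], 0],
    [[0, 0, 0], 0]
  ]
}}

```text
clock: 11.43
ee_pos: [516.0, 96.7, 68.7]
orientation: [0.001, 0.675, 0.738, -0.002]
force: [-5.0, -5.9, 8.0]
width: 0.406
gripper_force: 30.0
```

Emit:
{"op": "carry_out", "data": {
  "steps": [
    [[0, 0, 0.2], 0],
    [[0, 0, 0.4], 0],
    [[0, 0, 0.6], 0],
    [[0, 0, 0.6], 0],
    [[0, 0, 0.6], 0],
    [[0, 0, 0.6], 0],
    [[0, 0, 0.3], 0],
    [[0, 0, 0], 0]
  ]
}}

```text
clock: 12.1
ee_pos: [518.8, 100.3, 203.5]
orientation: [0.002, 0.675, 0.738, 0.002]
force: [-0.0, 0.4, -1.9]
width: 0.405
gripper_force: 30.0
```

```bash
python3 - <<'E'
from h import *
c,R,t=cam("side"); o=robot.observe(); print(o["ee_pos"],o["force"],o["width"],o["joint_pos"])
P=world(c,R,t); im=c["pixels"]; cv2.imwrite("pics/tray.png",cv2.resize(im[360:440,235:350],None,fx=6,fy=6,interpolation=cv2.INTER_CUBIC))
k=(P[...,0]>520)&(P[...,0]<700)&(P[...,1]>-480)&(P[...,1]<-180)
for y in range(-480,-180,30):
    print(y,[round(float(np.max(P[(P[...,0]>x)&(P[...,0]<x+30)&(P[...,1]>y)&(P[...,1]<y+30)][:,2],initial=-1))) for x in range(330,700,30)])
E
```

```text
[517.7210487   99.54378043 201.6095822 ] [-0.21225794 -0.46492935 -1.7203971 ] 0.40770852051880474 [ 0.52774937  0.43354279 -0.95949481  1.87451592  0.4106996   1.04302803
 -0.51107573]
-480 [5, 7, 7, 8, 6, 5, 7, 5, 232, 1146, 297, 296, 81]
-450 [26, 30, 28, 29, 29, 30, 29, 231, 712, 1129, 300, 294, 96]
-420 [27, 8, 10, 10, 12, 8, 8, 229, 298, 1112, 627, 240, -1]
-390 [28, 9, 10, 9, 9, 9, 10, 231, 707, 1095, 298, 240, -1]
-360 [29, 9, 11, 9, 8, 8, 8, 24, 711, 1079, 242, 241, -1]
-330 [25, 29, 27, 26, 27, 28, 27, 210, 238, 1061, 239, 239, -1]
-300 [8, 7, 7, 6, 7, 8, 7, 6, 234, 1044, 237, 234, -1]
-270 [6, 7, 6, 6, 7, 6, 8, 6, 5, 1028, -1, -1, -1]
-240 [7, 7, 6, 5, 9, 7, 8, 8, 6, 1010, -1, -1, -1]
-210 [6, 7, 5, 6, 6, 10, 7, 8, 6, 992, 2, 7, 7]
```

View pics/tray.png

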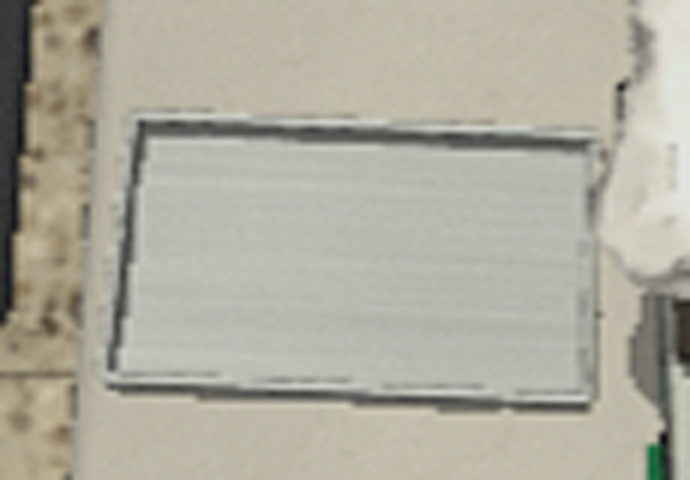

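Tray crop (6×, offset (235,360)): rim corners (133,115), (598,134), (592,402), (107,384). The foam block borders its +x side.

```bash
python3 - <<'E'
from h import *
c,R,t=cam("side"); P=world(c,R,t)
C=ray(c,R,t,np.array([[133,115],[598,134],[592,402],[107,384]])/6+[235,360],22); print(C.round(1),C.mean(0).round(1))
a=(C[1]+C[2]-C[0]-C[3])/2;b=(C[0]+C[1]-C[2]-C[3])/2
print(np.linalg.norm(a),np.linalg.norm(b),np.degrees(np.arctan2(a[1],a[0])),np.degrees(np.arctan2(b[1],b[0]))-90)
for y in range(-480,-240,30):
  k=(P[...,2]>40)&(P[...,2]<400)&(P[...,1]>y)&(P[...,1]<y+30)&(P[...,0]>500); print(y,np.sort(P[k][:,0])[:4].round(),k.sum())
c,R,t=cam("wrist");im=c["pixels"];cv2.imwrite("pics/held.png",im)
o=robot.observe();print(o["ee_pos"],o["orientation"])
E
```

```text
[[ 358.3 -314.1   22. ]
 [ 563.5 -325.5   22. ]
 [ 557.2 -438.3   22. ]
 [ 353.9 -428.4   22. ]] [ 458.2 -376.6   22. ]
204.48520861464203 113.70098955799794 -2.9829977657487436 -2.677506587400174
-480 [577. 578. 578. 578.] 1002
-450 [552. 554. 554. 554.] 1380
-420 [552. 552. 552. 553.] 945
-390 [560. 562. 563. 565.] 589
-360 [570. 570. 572. 572.] 557
-330 [567. 567. 567. 567.] 637
-300 [575. 575. 577. 577.] 207
-270 [] 0
[516.09345218  98.91599276 199.54260398] [-4.15452969e-04  6.74858694e-01  7.37946622e-01 -5.95080897e-04]
```

View pics/held.png

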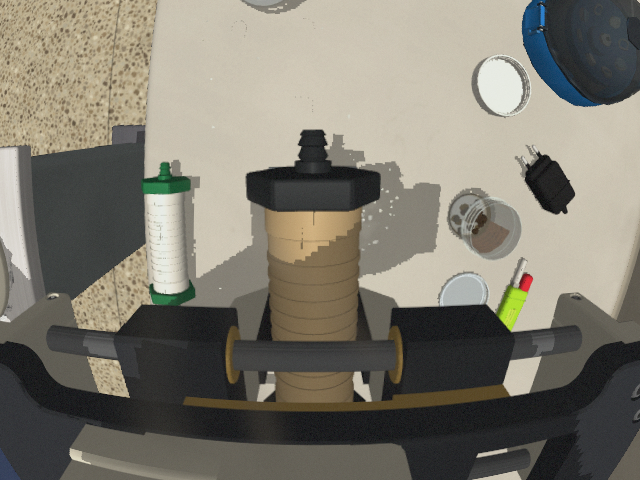

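Emit:
{"op": "carry_out", "data": {
  "steps": [
    [[-0.08, -0.3, 0], -0.5],
    [[-0.08, -0.6, 0], -1],
    [[-0.08, -0.8, 0], -1],
    [[-0.08, -0.8, 0], -1],
    [[-0.08, -0.8, 0], -1],
    [[-0.08, -0.8, 0], -1],
    [[-0.08, -0.8, 0], -1],
    [[-0.08, -0.8, 0], -1]
  ]
}}

```text
clock: 12.92
ee_pos: [489.3, -130.9, 199.4]
orientation: [-0.001, 0.908, 0.42, -0.001]
force: [0.6, 0.3, -1.4]
width: 0.406
gripper_force: 30.0
```

Emit:
{"op": "carry_out", "data": {
  "steps": [
    [[-0.08, -0.8, 0], -1],
    [[-0.08, -0.8, 0], -1],
    [[-0.08, -0.8, 0], -1],
    [[-0.08, -0.8, 0], -1],
    [[-0.08, -0.8, 0], -1],
    [[-0.08, -0.8, 0], -1],
    [[-0.08, -0.7, 0], -1],
    [[-0.08, -0.4, 0], -1]
  ]
}}

```text
clock: 13.58
ee_pos: [462.4, -369.3, 198.8]
orientation: [0.0, 1.0, 0.012, -0.001]
force: [0.3, -0.1, -2.1]
width: 0.407
gripper_force: 30.0
```

Emit:
{"op": "carry_out", "data": {
  "steps": [
    [[-0.12, -0.2, 0], -0.8],
    [[0, -0.1, 0], 0],
    [[0, 0, 0], 0],
    [[0, 0, 0], 0],
    [[0, 0, 0], 0],
    [[0, 0, 0], 0],
    [[0, 0, 0], 0]
  ]
}}

```text
clock: 14.17
ee_pos: [461.2, -375.7, 200.8]
orientation: [-0.0, 1.0, -0.022, 0.0]
force: [0.0, -0.3, -2.8]
width: 0.407
gripper_force: 30.0
```

Emit:
{"op": "carry_out", "data": {
  "steps": [
    [[0, 0, -0.4], 0],
    [[0, 0, -0.8], 0],
    [[0, 0, -0.8], 0],
    [[0, 0, -0.8], 0],
    [[0, 0, -0.7], 0],
    [[0, 0, -0.4], 0],
    [[0, 0, -0.2], 0],
    [[0, 0, 0], 0]
  ]
}}

```text
clock: 14.83
ee_pos: [459.9, -375.3, 34.9]
orientation: [-0.001, 1.0, -0.023, -0.001]
force: [-0.1, -0.4, -1.6]
width: 0.408
gripper_force: 30.0
```

Emit:
{"op": "carry_out", "data": {
  "steps": [
    [[0, 0, -0.1], 0],
    [[0, 0, -0.1], 0],
    [[0, 0, -0.1], 0],
    [[0, 0, -0.1], 0],
    [[0, 0, 0], 0],
    [[0, 0, 0], 0],
    [[0, 0, 0], 0]
  ]
}}

```text
clock: 15.42
ee_pos: [460.9, -376.8, 21.0]
orientation: [0.0, 1.0, -0.023, 0.0]
force: [-0.2, 0.5, -3.1]
width: 0.407
gripper_force: 30.0
```

Emit:
{"op": "carry_out", "data": {
  "steps": [
    [[0, 0, -0.1], 0],
    [[0, 0, -0.08], 0],
    [[0, 0, 0], 0],
    [[0, 0, 0], 0],
    [[0, 0, 0], 0]
  ]
}}

```text
clock: 15.83
ee_pos: [460.7, -376.6, 13.4]
orientation: [-0.0, 1.0, -0.023, -0.0]
force: [0.3, 0.1, -1.9]
width: 0.409
gripper_force: 30.0
```

Emit:
{"op": "carry_out", "data": {
  "steps": [
    [[0, 0, -0.03], 0],
    [[0, 0, -0.03], 0],
    [[0, 0, 0], 0],
    [[0, 0, 0], 0],
    [[0, 0, 0], 0]
  ]
}}

```text
clock: 16.25
ee_pos: [460.8, -376.6, 11.1]
orientation: [-0.0, 1.0, -0.023, -0.0]
force: [-0.2, 0.6, -2.8]
width: 0.406
gripper_force: 30.0
```

Emit:
{"op": "carry_out", "data": {
  "steps": [
    [[0, 0, -0.03], 0],
    [[0, 0, -0.03], 0],
    [[0, 0, 0], 0],
    [[0, 0, 0], 0],
    [[0, 0, 0], 0]
  ]
}}

```text
clock: 16.67
ee_pos: [461.0, -376.8, 9.9]
orientation: [0.0, 1.0, -0.023, 0.0]
force: [-2.1, 1.5, 7.9]
width: 0.404
gripper_force: 30.0
```

Contact with the floor felt. Releasing.

Emit:
{"op": "carry_out", "data": {
  "steps": [
    [[0, 0, 0], 0],
    [[0, 0, 0], 0],
    [[0, 0, 0], 0],
    [[0, 0, 0], 0],
    [[0, 0, 0], 0],
    [[0, 0, 0], 0]
  ],
  "gripper": 54
}}

```text
clock: 17.17
ee_pos: [460.7, -376.6, 8.5]
orientation: [-0.0, 1.0, -0.023, -0.0]
force: [-0.5, 0.6, -0.5]
width: 0.592
gripper_force: 0.0
```

Emit:
{"op": "carry_out", "data": {
  "steps": [
    [[0, 0, 0.2], 0],
    [[0, 0, 0.4], 0],
    [[0, 0, 0.6], 0],
    [[0, 0, 0.8], 0],
    [[0, 0, 0.8], 0],
    [[0, 0, 0.8], 0],
    [[0, 0, 0.4], 0],
    [[0, 0, 0], 0]
  ]
}}

```text
clock: 17.83
ee_pos: [463.5, -378.4, 174.3]
orientation: [0.003, 1.0, -0.023, 0.003]
force: [0.6, -0.4, -0.5]
width: 0.591
gripper_force: 0.0
```

Emit:
{"op": "carry_out", "data": {
  "steps": [
    [[0, 0, 0], 0],
    [[0, 0, 0], 0],
    [[0, 0, 0], 0]
  ]
}}

```text
clock: 18.08
ee_pos: [459.8, -376.0, 167.3]
orientation: [-0.001, 1.0, -0.023, -0.001]
force: [0.6, 0.4, -0.3]
width: 0.587
gripper_force: 0.0
```

```bash
python3 - <<'E'
from h import *
o=robot.observe(); print(o["ee_pos"],o["force"],o["width"])
c,R,t=cam("wrist"); s,R2,t2=cam("scene")
a=c["pixels"][:,100:540]; b=cv2.resize(s["pixels"][130:280,300:500],None,fx=1.7,fy=1.7); 
out=np.zeros((480,440+340,3),np.uint8); out[:,:440]=a; out[:255,440:]=b; cv2.imwrite("pics/end.png",out)
E
python3 lev.py
```

```text
[ 459.75319238 -376.00130753  167.33595125] [ 0.63005034  0.4196624  -0.30367805] 0.5865304220563249
28 ((516.7432861328125, -117.60055541992188), (11.631580352783203, 73.45623016357422), 50.098140716552734) -270.080321708857
[ 460.14907209 -376.10773803  167.41812794] [-0.36291267  0.31271737 -0.4544729 ]
```

View pics/end.png

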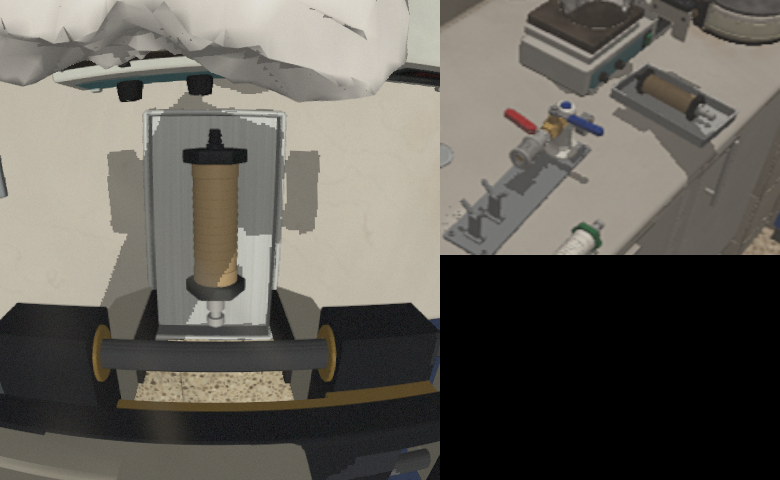

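The filter lies in the middle of the tray, from (214,135) to (216,322). The lever is across the pipe at (585,122) and the rests are empty. Handing in.

```bash
python3 -c "
from bench import robot; print(robot.finish_job())"
```

```text
the job is handed in; nothing more can be done
None
```

The gas is shut, the spent filter is out and lies flat in the tray, and I let the sleeve return home. I handed the job in at about 18 s, but the hand-in gave no verdict.

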